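# Nest the pastry cutters in their tin and put the lid on

## Task

The three round pastry cutters are washed and dry: put them away nested in their white tin, the smallest first, the middle one over it and the largest over both, each standing flat on the tin's floor, then put the lid on so that it sits down all round. Lower every piece into place rather than dropping it, keep the tin upright, and leave the mug, the glass, the timer and the mill where they stand.

Things in the scene. Friction and masses are not known exactly. Their poses are not given: they have to be found in the camera images.
- cutter_small: smallest of three round steel pastry cutters: upright ring without a bottom, 42 mm across, bore 38 mm, 24 mm high, with a fixed strap handle arching over it along its x axis through the centre: 14 mm wide (along y), 4 mm thick, level over its middle 24 mm, strap top 36 mm above the ring's lower edge. Stands upright, empty space below the strap. Origin: ring centre at its lower edge, z up.
- cutter_middle: middle one of three round steel pastry cutters: upright ring without a bottom, 62 mm across, bore 58 mm, 24 mm high, with a fixed strap handle arching over it along its x axis through the centre: 14 mm wide (along y), 4 mm thick, level over its middle 38 mm, strap top 50 mm above the ring's lower edge. Stands upright, empty space below the strap. Origin: ring centre at its lower edge, z up.
- cutter_large: largest of three round steel pastry cutters: upright ring without a bottom, 84 mm across, bore 80 mm, 24 mm high, with a fixed strap handle arching over it along its x axis through the centre: 14 mm wide (along y), 4 mm thick, level over its middle 52 mm, strap top 64 mm above the ring's lower edge. Stands upright, empty space below the strap. Origin: ring centre at its lower edge, z up.
- tin: open round white enamel tin with a dark rolled rim, loose, standing upright, empty: 108 mm across outside, bore 102 mm, 74 mm high, floor 3 mm thick. Origin: centre of its underside, z up; the rim is at z = 74 mm, the floor at z = 3 mm of its frame.
- lid: white enamel lid of the tin, dark edge, wooden knob, standing knob up: plug 97 mm across, tapering to 89 mm at the bottom, 6 mm deep; above it a flange 108 mm across that rests on the tin's rim; knob on the axis, 24 mm across from 20 to 33 mm above the plug's underside, top at 37 mm. Origin: centre of the plug's underside, z up; seated, it is 68 mm above the tin's origin.
- mug: bystander: small cream mug standing upside down, 63 mm across, 88 mm with its handle, 51 mm high. Origin at the centre of its underside, z up.
- timer: bystander: round kitchen timer, black below and white above, 59 mm across, 47 mm high. Origin at the centre of its underside, z up.
- tumbler: bystander: clear drinking glass standing upside down, 64 mm across, 89 mm high. Origin at the centre of its underside, z up.
- mill: bystander: dark wooden pepper mill, 58 mm across, 150 mm high. Origin at the centre of its underside, z up.

How it is judged:
By the outcome, as a careful person would: the job done as asked, in the order asked, and still so for the second after the job is handed in, with the robot touching nothing.
It also fails if it takes over 99 s, if anything falls off the work surface, if the arm or the gripper's body presses on something with over 40 N, if the wrist force passes 120 N, or if a joint passes its speed limit or range.

## Robot

A 6-joint arm with a two-finger parallel gripper is mounted at the origin on a cart in front of the work surface, level with it; the furniture and walls round the work are solid. World frame = base frame: x ahead of the robot, y to its left, z up, the work surface at z = 0. Lengths are in m, angles in rad, forces in N, time in s.
With the tool pointing down it reaches from about 0.325 to 0.925 m from the base axis. Payload 3.1 kg.
Tool frame: the origin (TCP) lies on the centre line of the jaws, within the pads' length; the fingertips stand nose_length ahead of it and the grasp point (between the pads) is the TCP (nose_length is the distance from the TCP to the fingertips, in m); z points along the fingers, x is the direction in which the jaws open and shut, and the axes are right-handed (so a half turn about z gives the same grasp; the last joint's range is limited). The gripper opens to 85 mm and grips with 20 to 120 N. Pads are 22 mm wide; open, the fingers measure 114 mm over their backs; the gripper's body (76 mm by 85 mm) begins 54 mm behind the grasp point. The pads swing forward as they close: fully open they stand 13 mm farther back than shut.
Start: joints at [-1.425, 0.217, 1.613, -0, 1.311, -0.112], TCP at [0.159, -0.604, 0.25] pointing down, gripper open.
Joint ranges: [-2.75, 2.75], [-0.78, 2.1], [0.31, 2.55], [-1.13, 4.27], [0.13, 2.63], [-2.58, 2.58]. Speed limits (rad/s): [2.79, 2.79, 3.14, 3.14, 3.14, 3.14].

## Interface

Orientations are given as [roll, pitch, yaw] about the fixed x, y, z axes, in that order (R = Rz(yaw) Ry(pitch) Rx(roll)).
In Python, from plant import * gives the robot as it stands.
- The arm moves only by the tool servo_tool, never from a script. Its argument "rows" is one flat list of numbers, 4 for each row, row after row: the shift along the tool's x, y, z in m, then the turn about the tool's z in units of 6 degrees (1.0 is 6 degrees). In form: [x, y, z, yaw, x, y, z, yaw, ...]. A call has 1 to 20 rows; each row is the pose to reach, as a shift and turn from the pose commanded when the call began, along the tool's axes at that moment; what a row does not reach only later rows make up. A row lasts 1/10 s, in which the tool goes at most 50 mm and 8.59 degrees, less where a joint would pass 70% of its speed; a pose out of reach is approached as far as the arm can. A call with a gripper value outside its range is refused whole. "jaw" is the finger opening in m, from 0 to 0.0854, set as the call begins (left out, the last holds). The fingers move at their own pace and stop on an object; "newtons" is the grip in N (left out, the last holds). Time passes only in rows, so rows that repeat a pose let the fingers close. It gives the time, the measured TCP pose, the force and the opening at its end, in the units of the state.
- observe(): the state, without advancing time (a new reading comes with each control period).
- capture(name): name is "scene" or "top"; returns the picture (400x640x3 uint8, red, green, blue); there is no depth.
- camera_params(name): a dict with "camera_matrix" (3x3 intrinsics, pixels), "view" (4x4, takes a point from world to camera coordinates). Camera axes: x right, y down, z forward; pixel columns grow to the right and rows downward; lengths in m; the calibration is good to about 2 mm. A picture is of the moment at which its call begins. camera_params takes no time and is no camera call.
- finish_job(): hands the job in, once; it reports no verdict.
The state is a dict: "t": time; "joint_positions": joint angles; "qd": joint speeds; "effort": joint torques, N m; "position": TCP position; "tcp_rot": TCP orientation; "contact_force": force on the tool from outside, world axes, zero at the start; "wrist_torque": the same for the moment, N m; "gripper_width": finger opening in m.
Only numpy, scipy, OpenCV 4.12 (cv2) and the standard library are available. Lean on these libraries where they do the work, as an engineer would, in place of code of your own. Each camera call takes 0.05 s, during which the arm holds its last target.

## Working session

There is one attempt and no reset: what is moved stays moved. The work goes in short steps, Python scripts to look and compute and a tool call to move; the robot and the scene stay as the last step left them, time stands still between calls to the robot, and variables do not carry over. Pictures are saved under pics/ and viewed, and the job is handed in when it is done.

Besides the shell and the picture viewer there is one more tool, called after "Emit:" in YAML: its name, and indented under it one key for each argument. servo_tool: Moves the arm, as the interface text tells. Its arguments: {"type":"object","properties":{"rows":{"type":"array"},"jaw":{"type":"number"},"newtons":{"type":"number"}},"required":["rows"]}

```bash
ls; mkdir -p pics
python3 - <<'E'
from plant import *
import cv2
for n in ("scene","top"):
    im=capture(n); cv2.imwrite(f"pics/{n}0.png",im[:,:,::-1]); p=camera_params(n); print(n,p)
print(observe())
E
```

```text
pics
scene {'camera_matrix': array([[401.70355943,   0.        , 320.83854208],
       [  0.        , 401.70355943, 196.4283226 ],
       [  0.        ,   0.        ,   1.        ]]), 'view': array([[-0.51346347, -0.85811069,  0.00114779,  0.15495615],
       [-0.35941591,  0.21384694, -0.90834448,  0.2231854 ],
       [ 0.77921465, -0.46681424, -0.41822123,  0.75062707],
       [ 0.        ,  0.        ,  0.        ,  1.        ]])}
top {'camera_matrix': array([[435.44195149,   0.        , 317.76947648],
       [  0.        , 435.44195149, 197.80710141],
       [  0.        ,   0.        ,   1.        ]]), 'view': array([[-0.00599316, -0.99997279, -0.0043005 , -0.1210539 ],
       [-0.98005509,  0.00672794, -0.19861208,  0.48068704],
       [ 0.19863561,  0.00302442, -0.98006875,  1.16083139],
       [ 0.        ,  0.        ,  0.        ,  1.        ]])}
{'t': 0.1, 'joint_positions': array([-1.42515203e+00,  2.17703195e-01,  1.61479127e+00,  3.52261612e-06,
        1.31133090e+00, -1.12201982e-01]), 'qd': array([ 0.00032713, -0.00128067, -0.00320676, -0.00046593,  0.00198767,
       -0.00163812]), 'effort': array([-4.26063079e-04, -3.98072827e+01, -3.04969883e+01, -1.15212329e-04,
        4.24839600e-03, -1.84260978e-05]), 'position': array([ 0.15929191, -0.60362771,  0.24907445]), 'tcp_rot': array([-3.14133928e+00,  2.21828978e-03, -1.31295067e+00]), 'contact_force': array([ 0.55373028, -0.66329067, -0.11554717]), 'wrist_torque': array([0.00939448, 0.00325499, 0.03572639]), 'gripper_width': 0.08563193791697993}
```

View pics/scene0.png

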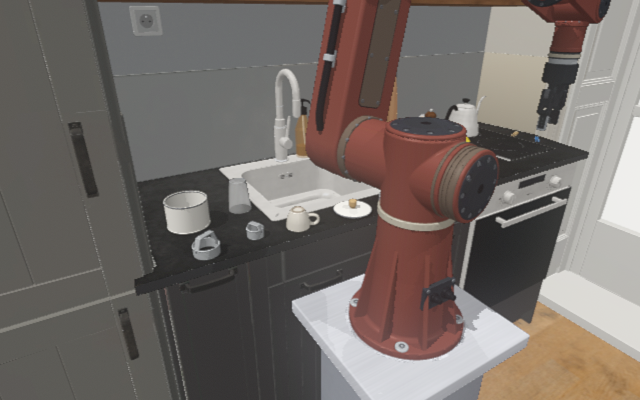

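View pics/top0.png

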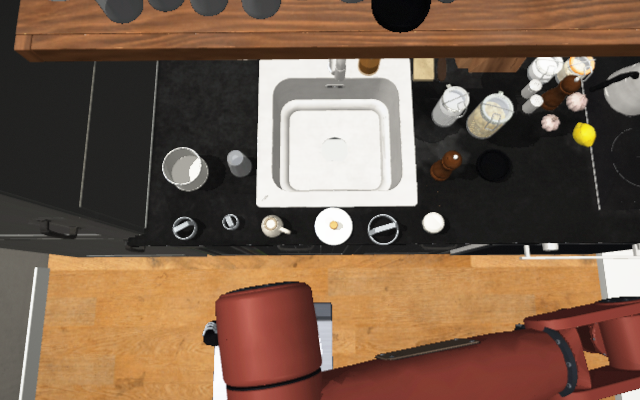

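The top view shows the tin at (185,169), middle cutter (184,228), small (230,222), mug (272,226), lid (333,226), large (383,229), timer (433,222), glass (239,163) and mill (446,165). I'll zoom in next.

Run:
```python
import cv2
im=cv2.imread("pics/top0.png")
cv2.imwrite("pics/t_l.png",cv2.resize(im[140:250,150:300],None,fx=5,fy=5,interpolation=cv2.INTER_CUBIC))
cv2.imwrite("pics/t_r.png",cv2.resize(im[195:255,300:450],None,fx=5,fy=5,interpolation=cv2.INTER_CUBIC))
im=cv2.imread("pics/scene0.png")
cv2.imwrite("pics/s_l.png",cv2.resize(im[165:275,140:300],None,fx=5,fy=5,interpolation=cv2.INTER_CUBIC))
```

```text
(no output)
```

View pics/t_l.png

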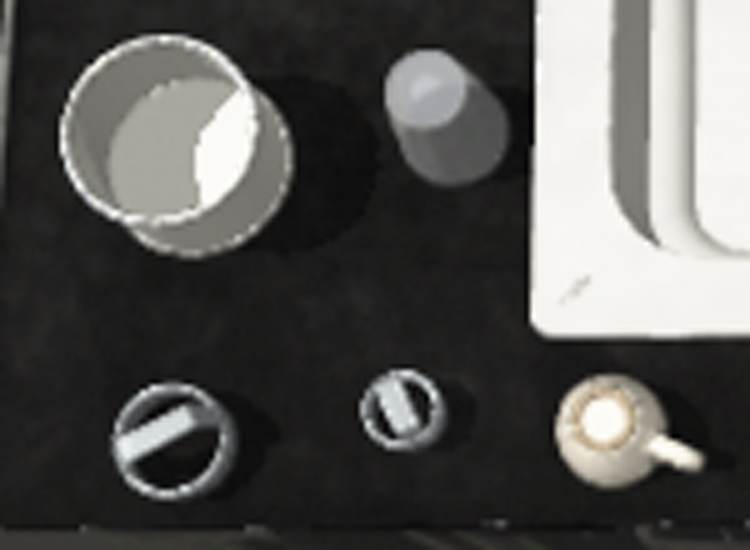

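View pics/t_r.png

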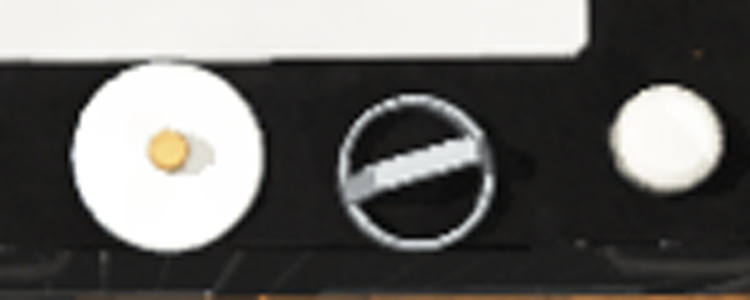

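View pics/s_l.png

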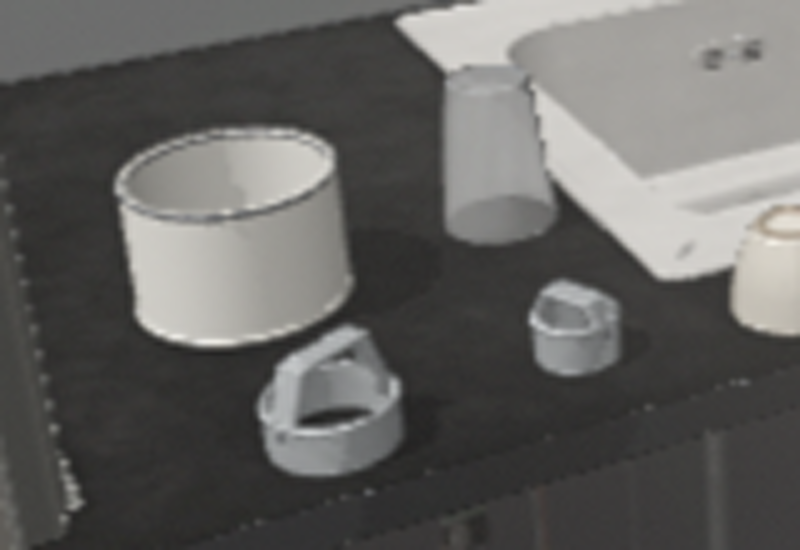

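```bash
cat > h.py <<'E'
import numpy as np, cv2
from scipy.optimize import least_squares
import plant
def ray(name,uv,z):
    p=plant.camera_params(name);K=p["camera_matrix"];V=p["view"];R=V[:3,:3];t=V[:3,3]
    uv=np.atleast_2d(uv).astype(float);C=-R.T@t
    d=(np.linalg.inv(K)@np.c_[uv,np.ones(len(uv))].T).T@R
    return C+d*((z-C[2])/d[:,2])[:,None]
def proj(name,X):
    p=plant.camera_params(name);c=np.atleast_2d(X)@p["view"][:3,:3].T+p["view"][:3,3]
    q=c@p["camera_matrix"].T;return q[:,:2]/q[:,2:]
E
python3 - <<'E'
from h import *
print([ (n,getattr(plant,n)) for n in dir(plant) if not n.startswith('_')][:40])
im=cv2.imread("pics/top0.png")
g=cv2.cvtColor(im,cv2.COLOR_BGR2GRAY)
# strap tops: bright blob
for n,(u0,v0,u1,v1),z in [("small",(220,212,242,234),.036),("middle",(170,214,200,242),.05),("large",(366,212,402,248),.064)]:
    r=g[v0:v1,u0:u1]
    for th in (110,140,170):
        m=(r>th).astype(np.uint8)
        print(n,th,m.sum())
    np.set_printoptions(linewidth=250)
    print(r)
for n,uv,z in [("tin rim",(181.2,166),.074),("lid knob top",(333.6,225.2),.037),("timer",(433,222),.047),("mug",(271.5,225),.051),("tumbler top",(235,157.5),.089),("mill",(446,165),.075),("sinkcorner",(256,206),0)]:
    print(n,ray("top",uv,z)[0].round(3))
E
```

```text
[('MotionError', <class 'plant.MotionError'>), ('camera_params', <function make.<locals>.<lambda> at 0x7f3474b02480>), ('capture', <function make.<locals>.drawn_camera at 0x7f3474b01ee0>), ('finish_job', <function connect.<locals>.done at 0x7f3474b018a0>), ('nose_length', 0.019), ('observe', <function make.<locals>.<lambda> at 0x7f3474b023e0>)]
small 110 134
small 140 95
small 170 60
[[ 32  32  31  32  33  33  32  34  32  32  33  35  33  30  30  30  30  29  32  33  31  32]
 [ 31  32  29  30  31  31  32  34  34  32  29  31  32  30  29  32  32  31  31  33  32  32]
 [ 32  30  28  28  30  31  31  68 156 153 199 213 180  92  35  34  34  34  35  36  35  35]
 [ 29  28  28  29  30  66 121 130 170 149 154 164 159 184 150  72  38  30  36  38  36  38]
 [ 28  25  27  28  78 121 158 184 194 197 118  58  72 118 180 188  99  25  29  30  30  30]
 [ 28  29  30  48 126 191 203 206 206 230 142  33  22  23  99 200 143  51  23  24  25  25]
 [ 29  29  30 135 123 160 205 210 208 218 197  95  20  27  20 106 220 134  26  22  23  23]
 [ 28  28  47 144 106  91 198 214 209 207 217 122  30  30  28  20 214 156  5
[... 4484 characters left out ...]
45  32  29  19  15  15  16  15  20  23  25  26]
 [ 27  29  28  28  28  29  29  28  29  29  30  29  29  31  33  33  34  31  24  23  24  23  22  22  22  21  22  25  25  24]
 [ 26  29  28  29  27  27  28  29  27  29  30  29  27  26  23  23  26  24  24  25  25  25  26  24  23  21  22  23  24  24]]
large 110 313
large 140 258
large 170 181
[[32 32 29 ... 25 26 26]
 [31 29 26 ... 27 26 26]
 [27 27 25 ... 29 28 27]
 ...
 [26 26 26 ... 27 24 26]
 [29 30 30 ... 31 30 31]
 [31 30 31 ... 31 30 30]]
tin rim [0.567 0.252 0.074]
lid knob top [ 0.405 -0.167  0.037]
timer [ 0.41  -0.44   0.047]
mug [0.404 0.003 0.051]
tumbler top [0.586 0.101 0.089]
mill [ 0.564 -0.478  0.075]
sinkcorner [0.467 0.054 0.   ]
```

```bash
cat >> h.py <<'E'
def circ(g,roi,z,r,th,name="top"):
    u0,v0,u1,v1=roi
    m=cv2.resize(g[v0:v1,u0:u1],None,fx=4,fy=4,interpolation=cv2.INTER_LINEAR)
    m=(m>th).astype(np.uint8)
    cs,_=cv2.findContours(m,cv2.RETR_EXTERNAL,cv2.CHAIN_APPROX_NONE)
    c=max(cs,key=lambda c:cv2.contourArea(cv2.convexHull(c)))[:,0].astype(float)
    uv=(c+.5)/4-.5+[u0,v0]
    P=ray(name,uv,z)[:,:2]
    p=plant.camera_params(name);V=p["view"];C=(-V[:3,:3].T@V[:3,3])[:2]
    c0=P.mean(0)
    for _ in range(4):
        away=(c0-C)/np.linalg.norm(c0-C)
        s=P[(P-c0)@away>-0.1*r]
        f=least_squares(lambda q:np.linalg.norm(s-q,axis=1)-r,c0,loss='soft_l1',f_scale=.001); c0=f.x
    res=np.linalg.norm(s-c0,axis=1)-r
    return c0,np.abs(res).mean()
def strap(g,roi,z,th,name="top"):
    u0,v0,u1,v1=roi
    m=cv2.resize(g[v0:v1,u0:u1],None,fx=4,fy=4,interpolation=cv2.INTER_LINEAR)
    m=cv2.morphologyEx((m>th).astype(np.uint8),cv2.MORPH_OPEN,np.ones((11,11)))
    n,l,st,ce=cv2.connectedComponentsWithStats(m)
    k=1+np.argmax(st[1:,4]); v,u=np.nonzero(l==k)
    P=ray(name,(np.c_[u,v]+.5)/4-.5+[u0,v0],z)[:,:2]
    (w)=np.linalg.eigh(np.cov((P-P.mean(0)).T)); d=w[1][:,1]
    return P.mean(0),np.degrees(np.arctan2(d[1],d[0]))%180,np.sqrt(12*w[0])
E
python3 - <<'E'
from h import *
np.set_printoptions(precision=4,suppress=True)
g=cv2.cvtColor(cv2.imread("pics/top0.png"),cv2.COLOR_BGR2GRAY)
V=plant.camera_params("top")["view"];print("cam",-V[:3,:3].T@V[:3,3])
for n,roi,r,zs in [("small",(218,210,246,236),.021,.036),("middle",(168,210,204,244),.031,.05),("large",(364,208,404,248),.042,.064)]:
    print(n,circ(g,roi,.024,r,90),strap(g,roi,zs,170),strap(g,roi,zs,140))
print("tin",circ(g,(155,140,215,196),.074,.054,90))
print("lid",circ(g,(308,206,358,248),.010,.054,110))
E
```

```text
cam [ 0.2398 -0.1278  1.2326]
small (array([0.4199, 0.1243]), np.float64(0.0007546597963346442)) (array([0.42  , 0.1237]), np.float64(24.266217808748678), array([0.0118, 0.025 ])) (array([0.4203, 0.1236]), np.float64(23.171065061418744), array([0.0134, 0.0294]))
middle (array([0.4033, 0.2532]), np.float64(0.0005884443442541655)) (array([0.402 , 0.2535]), np.float64(117.12965101669946), array([0.0115, 0.04  ])) (array([0.4018, 0.2537]), np.float64(116.57766143516847), array([0.0133, 0.0425]))
large (array([ 0.3962, -0.3057]), np.float64(0.0008822696029104652)) (array([ 0.3948, -0.3035]), np.float64(106.27045450853768), array([0.0123, 0.0565])) (array([ 0.3929, -0.2981]), np.float64(107.71520923239316), array([0.0134, 0.0736]))
tin (array([0.5692, 0.2529]), np.float64(0.0005289207218821087))
lid (array([ 0.4162, -0.1668]), np.float64(0.009355177927777928))
```

```bash
cat >> h.py <<'E'
def delta(targets,s=None):
    s=s or plant.observe(); p=s["position"]; y=s["tcp_rot"][2]
    R=np.array([[np.cos(y),np.sin(y),0],[np.sin(y),-np.cos(y),0],[0,0,-1]])
    print("t",round(s["t"],2),"p",np.round(p,4),"rot",np.round(np.degrees(s["tcp_rot"]),2),"F",np.round(s["contact_force"],1),"w",round(s["gripper_width"],4))
    for (x,yy,z,yaw) in targets:
        d=R.T@(np.array([x,yy,z])-p); a=-((yaw-np.degrees(y)+180)%360-180)
        print((x,yy,z,yaw),"->",np.round(d,4),"yaw units",round(a/6,3))
E
python3 - <<'E'
from h import *
delta([(0.45,-.2,.2,-66),(0.42,.124,.15,-66),(0.42,.124,.046,-66)])
E
```

```text
t 0.1 p [ 0.1593 -0.6036  0.2491] rot [-1.7999e+02  1.3000e-01 -7.5230e+01] F [ 0.6 -0.7 -0.1] w 0.0856
(0.45, -0.2, 0.2, -66) -> [-0.3162 -0.384   0.0491] yaw units -1.538
(0.42, 0.124, 0.15, -66) -> [-0.6371 -0.4376  0.0991] yaw units -1.538
(0.42, 0.124, 0.046, -66) -> [-0.6371 -0.4376  0.2031] yaw units -1.538
```

Emit:
servo_tool:
  rows: [-0.316,-0.384,0.05,-1.54,-0.316,-0.384,0.05,-1.54,-0.316,-0.384,0.05,-1.54,-0.316,-0.384,0.05,-1.54,-0.316,-0.384,0.05,-1.54,-0.316,-0.384,0.05,-1.54,-0.316,-0.384,0.05,-1.54,-0.316,-0.384,0.05,-1.54,-0.316,-0.384,0.05,-1.54,-0.637,-0.438,0.1,-1.54,-0.637,-0.438,0.1,-1.54,-0.637,-0.438,0.1,-1.54,-0.637,-0.438,0.1,-1.54,-0.637,-0.438,0.1,-1.54,-0.637,-0.438,0.1,-1.54,-0.637,-0.438,0.1,-1.54,-0.637,-0.438,0.1,-1.54,-0.637,-0.438,0.1,-1.54,-0.637,-0.438,0.1,-1.54]
  jaw: 0.04

```text
t: 2.0
position: [0.4201, 0.1232, 0.15]
tcp_rot: [3.141, -0.0, -1.15]
contact_force: [-0.6, 0.3, -0.3]
gripper_width: 0.04
```

Run:
```python
from h import *
delta([(0.42,.124,.046,-66)])
```

```text
t 2.0 p [0.4201 0.1232 0.15  ] rot [ 1.7994e+02 -2.0000e-02 -6.5900e+01] F [-0.6  0.3 -0.3] w 0.04
(0.42, 0.124, 0.046, -66) -> [-0.0007 -0.0002  0.104 ] yaw units 0.016
```

Emit:
servo_tool:
  rows: [-0.0007,0,0.03,0,-0.0007,0,0.06,0,-0.0007,0,0.085,0,-0.0007,0,0.1,0,-0.0007,0,0.104,0,-0.0007,0,0.104,0]

```text
t: 2.6
position: [0.4201, 0.1228, 0.046]
tcp_rot: [3.14, 0.0, -1.154]
contact_force: [0.8, 0.3, -0.1]
gripper_width: 0.0402
```

Emit:
servo_tool:
  rows: [0,0,0,0,0,0,0,0,0,0,0,0,0,0,0,0,0,0,0,0,0,0,0,0]
  jaw: 0.0
  newtons: 40

```text
t: 3.2
position: [0.4216, 0.1238, 0.0476]
tcp_rot: [-3.139, -0.001, -1.151]
contact_force: [-1.0, -2.5, 6.5]
gripper_width: 0.0124
```

Run:
```python
from h import *
im=plant.capture("scene")[:,:,::-1]
cv2.imwrite("pics/s1.png",cv2.resize(im[150:270,140:320],None,fx=4,fy=4,interpolation=cv2.INTER_CUBIC))
delta([(0.42,.124,.15,-66),(.57,.253,.15,-66),(.57,.253,.049,-66)])
```

```text
t 3.25 p [0.4216 0.1238 0.0476] rot [-1.7987e+02 -8.0000e-02 -6.5950e+01] F [ 0.1 -2.1  6.6] w 0.0126
(0.42, 0.124, 0.15, -66) -> [-0.0008  0.0014 -0.1024] yaw units 0.008
(0.57, 0.253, 0.15, -66) -> [-0.0575 -0.1882 -0.1024] yaw units 0.008
(0.57, 0.253, 0.049, -66) -> [-0.0575 -0.1882 -0.0014] yaw units 0.008
```

View pics/s1.png

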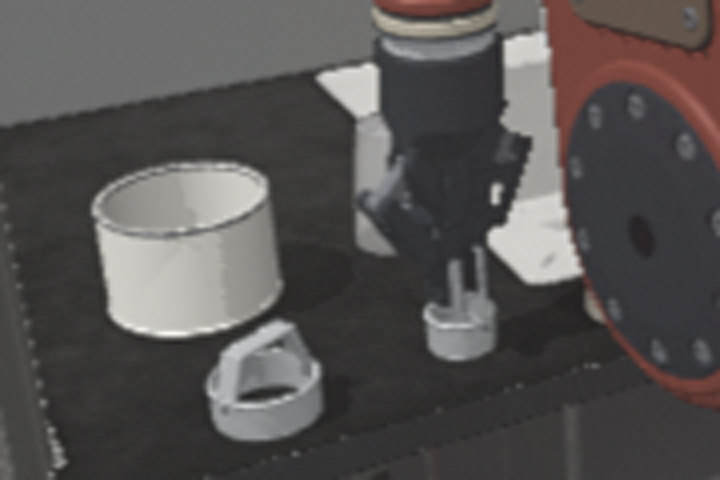

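The gripper closes on the small cutter's strap (about px (460,300) in the crop), pushing lightly on the ring. I'll try a short lift.

Emit:
servo_tool:
  rows: [0,0,-0.004,0,0,0,-0.01,0,0,0,-0.02,0,0,0,-0.035,0,0,0,-0.055,0,0,0,-0.075,0,0,0,-0.095,0,0,0,-0.105,0,0,0,-0.105,0]

```text
t: 4.15
position: [0.4216, 0.1242, 0.1533]
tcp_rot: [-3.137, -0.001, -1.152]
contact_force: [-0.4, -0.2, -0.4]
gripper_width: 0.0119
```

Run:
```python
from h import *
im=plant.capture("scene")[:,:,::-1]
cv2.imwrite("pics/s2.png",cv2.resize(im[110:270,140:320],None,fx=4,fy=3.7,interpolation=cv2.INTER_CUBIC))
delta([(0.42,.124,.15,-66),(.57,.253,.15,-66),(.57,.253,.049,-66)])
```

```text
t 4.2 p [0.4206 0.124  0.152 ] rot [-1.799e+02 -2.000e-02 -6.598e+01] F [ 0.5 -0.5 -0.3] w 0.0127
(0.42, 0.124, 0.15, -66) -> [-0.0002  0.0006  0.002 ] yaw units 0.003
(0.57, 0.253, 0.15, -66) -> [-0.057  -0.1889  0.002 ] yaw units 0.003
(0.57, 0.253, 0.049, -66) -> [-0.057  -0.1889  0.103 ] yaw units 0.003
```

View pics/s2.png

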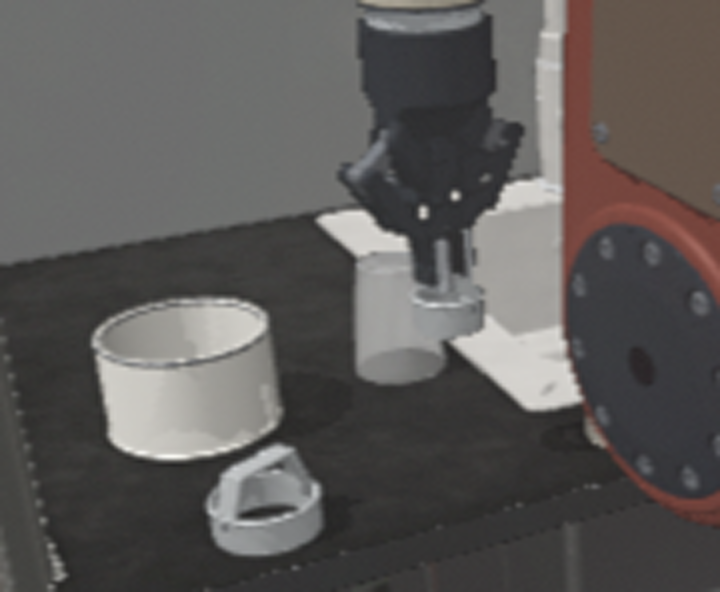

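The cutter (crop about (448,310)) is held level. Now over the tin.

Emit:
servo_tool:
  rows: [-0.008,-0.025,0,0,-0.018,-0.06,0,0,-0.028,-0.095,0,0,-0.04,-0.13,0,0,-0.05,-0.165,0,0,-0.055,-0.182,0,0,-0.057,-0.189,0,0,-0.057,-0.189,0,0,-0.057,-0.189,0.02,0,-0.057,-0.189,0.045,0,-0.057,-0.189,0.065,0,-0.057,-0.189,0.08,0,-0.057,-0.189,0.09,0,-0.057,-0.189,0.09,0]

```text
t: 5.6
position: [0.5679, 0.252, 0.0595]
tcp_rot: [3.138, 0.0, -1.152]
contact_force: [0.6, 0.2, -0.1]
gripper_width: 0.0123
```

Run:
```python
from h import *
im=plant.capture("top")[:,:,::-1]
cv2.imwrite("pics/t2.png",cv2.resize(im[120:250,130:290],None,fx=4.5,fy=4.5,interpolation=cv2.INTER_CUBIC))
delta([(.57,.253,.0506,-66)])
```

```text
t 5.65 p [0.569  0.2525 0.0608] rot [ 1.7992e+02  1.0000e-02 -6.6000e+01] F [ 0.4  0.6 -1.2] w 0.0125
(0.57, 0.253, 0.0506, -66) -> [-0.0001 -0.0011  0.0102] yaw units -0.0
```

View pics/t2.png

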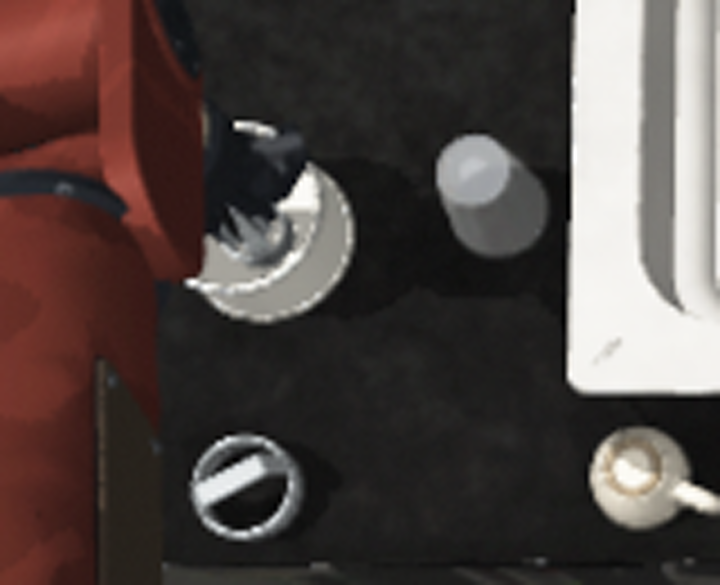

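The cutter sits inside the tin, roughly centred (crop about (262,240)).

Emit:
servo_tool:
  rows: [0,-0.001,0.003,0,0,-0.001,0.006,0,0,-0.001,0.0085,0,0,-0.001,0.0085,0,0,-0.001,0.0095,0,0,-0.001,0.0095,0]

```text
t: 6.25
position: [0.5706, 0.2533, 0.0518]
tcp_rot: [3.142, 0.0, -1.152]
contact_force: [-0.1, -0.0, 0.1]
gripper_width: 0.0126
```

Run:
```python
from h import *
delta([(.57,.253,.0506,-66)])
```

```text
t 6.25 p [0.5706 0.2533 0.0518] rot [180.     0.   -65.99] F [-0.1 -0.   0.1] w 0.0126
(0.57, 0.253, 0.0506, -66) -> [0.     0.0006 0.0012] yaw units 0.002
```

Emit:
servo_tool:
  rows: [0,0,0.001,0,0,0,0.002,0,0,0,0.0025,0,0,0,0.0025,0]

```text
t: 6.65
position: [0.5708, 0.2534, 0.0507]
tcp_rot: [3.141, -0.0, -1.152]
contact_force: [-2.5, -1.4, 7.1]
gripper_width: 0.0125
```

Emit:
servo_tool:
  rows: [0,0,0,0,0,0,0,0,0,0,0,0,0,0,0,0]
  jaw: 0.032

```text
t: 7.05
position: [0.5704, 0.2532, 0.049]
tcp_rot: [3.141, 0.0, -1.152]
contact_force: [0.3, 0.3, 0.2]
gripper_width: 0.0321
```

Emit:
servo_tool:
  rows: [0,0,-0.01,0,0,0,-0.03,0,0,0,-0.055,0,0,0,-0.085,0,0,0,-0.115,0,0,0,-0.12,0]

```text
t: 7.65
position: [0.5738, 0.2544, 0.1753]
tcp_rot: [-3.132, -0.001, -1.152]
contact_force: [0.6, 0.3, 0.5]
gripper_width: 0.032
```

Run:
```python
from h import *
delta([(.403,.253,.17,27),(.403,.253,.058,27)])
```

```text
t 7.65 p [0.5738 0.2544 0.1753] rot [-1.7944e+02 -6.0000e-02 -6.5980e+01] F [0.6 0.3 0.5] w 0.032
(0.403, 0.253, 0.17, 27) -> [-0.0682  0.1566  0.0053] yaw units -15.497
(0.403, 0.253, 0.058, 27) -> [-0.0682  0.1566  0.1173] yaw units -15.497
```

Emit:
servo_tool:
  rows: [-0.068,0.157,0,-15.5,-0.068,0.157,0,-15.5,-0.068,0.157,0,-15.5,-0.068,0.157,0,-15.5,-0.068,0.157,0,-15.5,-0.068,0.157,0,-15.5,-0.068,0.157,0,-15.5,-0.068,0.157,0,-15.5,-0.068,0.157,0,-15.5,-0.068,0.157,0,-15.5,-0.068,0.157,0,-15.5,-0.068,0.157,0,-15.5,-0.068,0.157,0,-15.5,-0.068,0.157,0,-15.5]

```text
t: 9.05
position: [0.3994, 0.2514, 0.1691]
tcp_rot: [-3.142, 0.0, 0.47]
contact_force: [-0.7, -0.1, 0.2]
gripper_width: 0.0318
```

Run:
```python
from h import *
im=plant.capture("top")[:,:,::-1]
cv2.imwrite("pics/t3.png",cv2.resize(im[120:250,130:290],None,fx=4.5,fy=4.5,interpolation=cv2.INTER_CUBIC))
cv2.imwrite("pics/t3r.png",im)
delta([(.403,.253,.058,27)])
```

```text
t 9.1 p [0.3994 0.2515 0.1692] rot [-1.800e+02  1.000e-02  2.693e+01] F [0.9 0.1 0.2] w 0.0321
(0.403, 0.253, 0.058, 27) -> [0.0039 0.0003 0.1112] yaw units -0.011
```

View pics/t3.png

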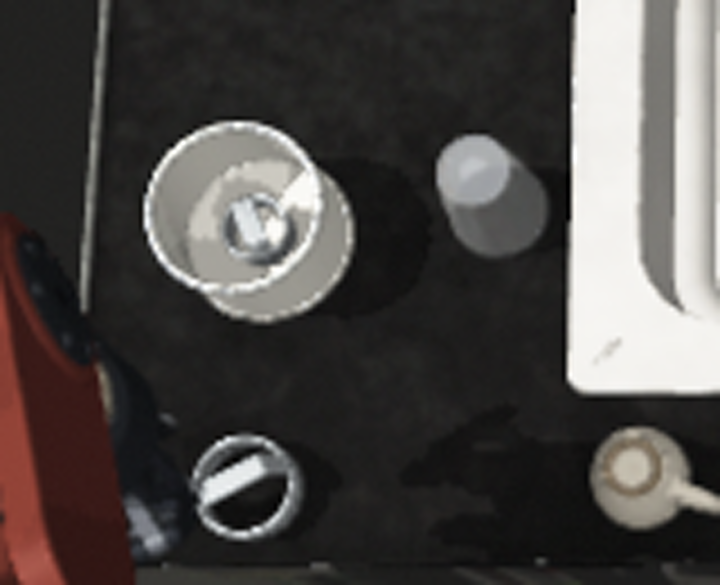

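The small cutter stands upright in the middle of the tin (crop (262,225)); the middle one (245,487) is untouched. I descend on it.

Emit:
servo_tool:
  rows: [0.004,0,0.02,0,0.004,0,0.05,0,0.004,0,0.08,0,0.004,0,0.1,0,0.004,0,0.109,0,0.004,0,0.111,0,0.004,0,0.111,0]

```text
t: 9.8
position: [0.4036, 0.2536, 0.0588]
tcp_rot: [3.142, -0.001, 0.471]
contact_force: [0.5, 0.9, 0.0]
gripper_width: 0.0313
```

Emit:
servo_tool:
  rows: [0,0,0,0,0,0,0,0,0,0,0,0,0,0,0,0,0,0,0,0]
  jaw: 0.0

```text
t: 10.3
position: [0.4044, 0.2539, 0.0597]
tcp_rot: [3.141, -0.003, 0.471]
contact_force: [0.2, 0.6, 5.8]
gripper_width: 0.012
```

Run:
```python
from h import *
delta([(.403,.253,.058,27)])
```

```text
t 10.3 p [0.4044 0.2539 0.0597] rot [ 1.7999e+02 -1.7000e-01  2.7010e+01] F [0.2 0.6 5.8] w 0.012
(0.403, 0.253, 0.058, 27) -> [-0.0016  0.0002  0.0017] yaw units 0.001
```

Emit:
servo_tool:
  rows: [0,0,-0.004,0,0,0,-0.012,0,0,0,-0.03,0,0,0,-0.055,0,0,0,-0.08,0,0,0,-0.105,0,0,0,-0.115,0,0,0,-0.115,0]

```text
t: 11.1
position: [0.4041, 0.2538, 0.175]
tcp_rot: [3.141, -0.004, 0.472]
contact_force: [0.1, -0.0, -1.2]
gripper_width: 0.0123
```

Run:
```python
from h import *
np.set_printoptions(precision=4,suppress=True)
g=cv2.cvtColor(cv2.imread("pics/t3r.png"),cv2.COLOR_BGR2GRAY)
print("tin",circ(g,(155,140,215,196),.074,.054,90))
im=plant.capture("scene")[:,:,::-1]
cv2.imwrite("pics/s3.png",cv2.resize(im[110:270,140:320],None,fx=4,fy=3.7,interpolation=cv2.INTER_CUBIC))
delta([(.57,.253,.175,27),(.57,.253,.0627,27)])
print("small strap px", ray("top",[130+245/4.5,120+220/4.5],.039))
```

```text
tin (array([0.5693, 0.2529]), np.float64(0.0005175935305200209))
t 11.15 p [0.403  0.2533 0.1734] rot [180.    -0.04  27.01] F [ 0.1  0.3 -1.5] w 0.0123
(0.57, 0.253, 0.175, 27) -> [ 0.1486  0.0761 -0.0016] yaw units 0.002
(0.57, 0.253, 0.0627, 27) -> [0.1486 0.0761 0.1107] yaw units 0.002
small strap px [[0.5681 0.2539 0.039 ]]
```

View pics/s3.png

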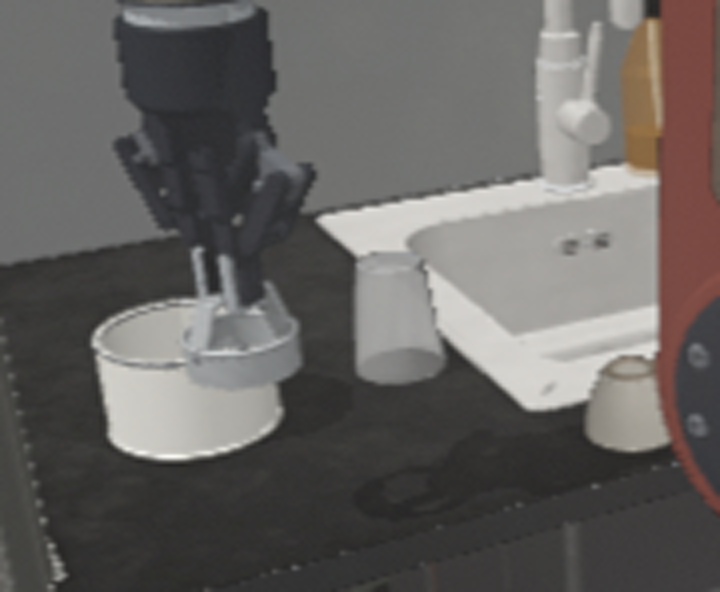

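Middle cutter is held level (crop (243,345)). Over the tin and down to 8 mm above the floor.

Emit:
servo_tool:
  rows: [0.02,0.01,0,0,0.05,0.026,0,0,0.085,0.044,0,0,0.115,0.059,0,0,0.135,0.069,0,0,0.146,0.075,0,0,0.148,0.076,0,0,0.148,0.076,0,0,0.148,0.076,0.02,0,0.148,0.076,0.045,0,0.148,0.076,0.065,0,0.148,0.076,0.085,0,0.148,0.076,0.098,0,0.148,0.076,0.103,0,0.148,0.076,0.103,0]

```text
t: 12.65
position: [0.5684, 0.2528, 0.0697]
tcp_rot: [-3.141, 0.002, 0.472]
contact_force: [-0.5, 0.1, -0.4]
gripper_width: 0.0127
```

Emit:
servo_tool:
  rows: [0,0,0.003,0,0,0,0.005,0,0,0,0.006,0,0,0,0.006,0,0,0,0.006,0]

```text
t: 13.15
position: [0.5696, 0.2529, 0.0646]
tcp_rot: [3.142, -0.0, 0.471]
contact_force: [-0.5, -0.0, -0.4]
gripper_width: 0.0124
```

Run:
```python
from h import *
delta([(.57,.253,.0627,27)])
```

```text
t 13.15 p [0.5696 0.2529 0.0646] rot [ 1.800e+02 -3.000e-02  2.701e+01] F [-0.5 -0.  -0.4] w 0.0124
(0.57, 0.253, 0.0627, 27) -> [0.0004 0.0001 0.0019] yaw units 0.001
```

Emit:
servo_tool:
  rows: [0,0,0.001,0,0,0,0.002,0,0,0,0.003,0,0,0,0.003,0]

```text
t: 13.55
position: [0.5696, 0.2529, 0.0628]
tcp_rot: [3.142, 0.0, 0.471]
contact_force: [-3.0, -1.3, 6.2]
gripper_width: 0.0125
```

Emit:
servo_tool:
  rows: [0,0,0,0,0,0,0,0,0,0,0,0,0,0,0,0]
  jaw: 0.032

```text
t: 13.95
position: [0.5693, 0.2528, 0.0611]
tcp_rot: [-3.142, 0.0, 0.471]
contact_force: [-0.6, -0.2, -0.6]
gripper_width: 0.0319
```

Emit:
servo_tool:
  rows: [0,0,-0.01,0,0,0,-0.03,0,0,0,-0.06,0,0,0,-0.09,0,0,0,-0.115,0,0,0,-0.12,0,0,0,-0.12,0]

```text
t: 14.65
position: [0.5703, 0.2531, 0.1829]
tcp_rot: [3.141, -0.003, 0.471]
contact_force: [-0.3, 0.3, -0.5]
gripper_width: 0.032
```

Run:
```python
from h import *
delta([(.43,-.05,.18,16.5),(.3955,-.3055,.15,16.5),(.396,-.305,.072,16.5)])
```

```text
t 14.65 p [0.5703 0.2531 0.1829] rot [179.97  -0.18  27.01] F [-0.3  0.3 -0.5] w 0.032
(0.43, -0.05, 0.18, 16.5) -> [-0.2627  0.2064  0.0029] yaw units 1.752
(0.3955, -0.3055, 0.15, 16.5) -> [-0.4095  0.4183  0.0329] yaw units 1.752
(0.396, -0.305, 0.072, 16.5) -> [-0.4088  0.4181  0.1109] yaw units 1.752
```

Emit:
servo_tool:
  rows: [-0.263,0.206,0.003,1.75,-0.263,0.206,0.003,1.75,-0.263,0.206,0.003,1.75,-0.263,0.206,0.003,1.75,-0.263,0.206,0.003,1.75,-0.263,0.206,0.003,1.75,-0.263,0.206,0.003,1.75,-0.409,0.418,0.033,1.75,-0.409,0.418,0.033,1.75,-0.409,0.418,0.033,1.75,-0.409,0.418,0.033,1.75,-0.409,0.418,0.033,1.75,-0.409,0.418,0.033,1.75,-0.409,0.418,0.033,1.75,-0.409,0.418,0.033,1.75,-0.409,0.418,0.033,1.75,-0.409,0.418,0.033,1.75]

```text
t: 16.35
position: [0.3951, -0.3037, 0.1482]
tcp_rot: [-3.141, 0.0, 0.29]
contact_force: [-0.4, -0.3, -0.3]
gripper_width: 0.0321
```

Run:
```python
from h import *
im=plant.capture("top")[:,:,::-1]
cv2.imwrite("pics/t4.png",cv2.resize(im[120:250,130:410],None,fx=2.8,fy=2.8,interpolation=cv2.INTER_CUBIC))
cv2.imwrite("pics/t4r.png",im)
delta([(.396,-.305,.072,16.5)])
```

```text
t 16.4 p [ 0.3952 -0.304   0.1484] rot [-179.99   -0.     16.63] F [-0.9  0.8  0.5] w 0.0318
(0.396, -0.305, 0.072, 16.5) -> [0.0004 0.0012 0.0764] yaw units 0.022
```

View pics/t4.png

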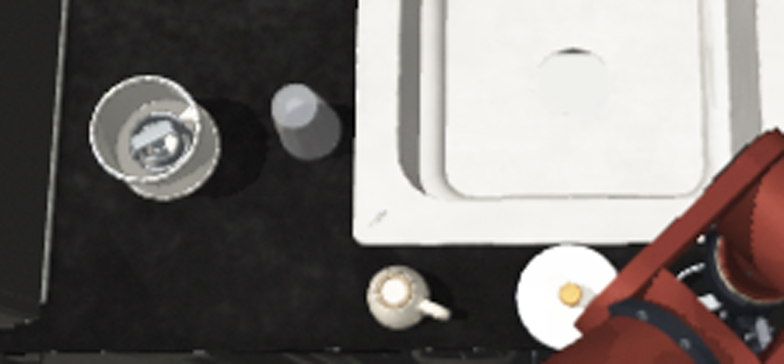

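The middle cutter stands around the small one in the tin (crop (160,140)). The lid, mug and glass haven't moved. I descend on the large cutter.

Emit:
servo_tool:
  rows: [0,0.001,0.025,0,0,0.001,0.05,0,0,0.001,0.068,0,0,0.001,0.075,0,0,0.001,0.076,0,0,0.001,0.076,0]

```text
t: 17.0
position: [0.3957, -0.3064, 0.073]
tcp_rot: [3.141, -0.001, 0.289]
contact_force: [0.4, 0.0, -0.4]
gripper_width: 0.032
```

Emit:
servo_tool:
  rows: [0,0,0,0,0,0,0,0,0,0,0,0,0,0,0,0,0,0,0,0]
  jaw: 0.0

```text
t: 17.5
position: [0.3963, -0.307, 0.0734]
tcp_rot: [3.139, -0.002, 0.288]
contact_force: [1.6, 1.0, 4.8]
gripper_width: 0.0127
```

Emit:
servo_tool:
  rows: [0,0,-0.004,0,0,0,-0.012,0,0,0,-0.03,0,0,0,-0.055,0,0,0,-0.08,0,0,0,-0.105,0,0,0,-0.125,0,0,0,-0.125,0]

```text
t: 18.3
position: [0.3963, -0.3078, 0.2005]
tcp_rot: [3.136, -0.002, 0.288]
contact_force: [0.9, -0.5, -1.8]
gripper_width: 0.0126
```

Run:
```python
from h import *
np.set_printoptions(precision=4,suppress=True)
im=plant.capture("scene")[:,:,::-1]
cv2.imwrite("pics/s4.png",im)
im=cv2.imread("pics/t4r.png");g=cv2.cvtColor(im,cv2.COLOR_BGR2GRAY)
print("tin",circ(g,(155,140,215,196),.074,.054,90))
cv2.imwrite("pics/t4tin.png",cv2.resize(im[140:200,155:215],None,fx=9,fy=9,interpolation=cv2.INTER_CUBIC))
delta([(.43,-.05,.195,16.5),(.57,.253,.195,16.5),(.57,.253,.075,16.5)])
```

```text
tin (array([0.5692, 0.2529]), np.float64(0.0005125093766834808))
t 18.35 p [ 0.3954 -0.3069  0.1985] rot [179.85  -0.05  16.5 ] F [-1.   1.1 -1.7] w 0.0126
(0.43, -0.05, 0.195, 16.5) -> [ 0.1061 -0.2365  0.0035] yaw units 0.001
(0.57, 0.253, 0.195, 16.5) -> [ 0.3264 -0.4872  0.0035] yaw units 0.001
(0.57, 0.253, 0.075, 16.5) -> [ 0.3264 -0.4872  0.1235] yaw units 0.001
```

View pics/s4.png

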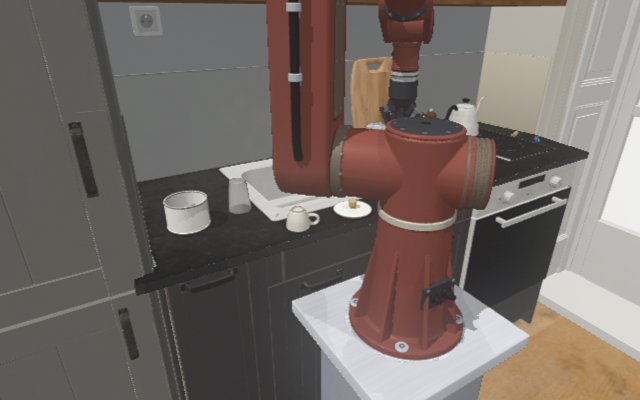

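View pics/t4tin.png

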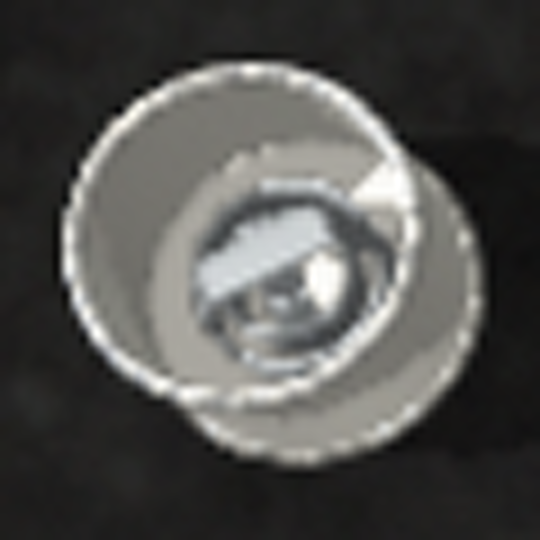

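The scene view shows the cutter lifted (behind the arm) and lid (352,208) clear. In the tin the two rings are upright and concentric. Next I carry the large cutter over.

Emit:
servo_tool:
  rows: [0.01,-0.022,0,0,0.023,-0.052,0,0,0.038,-0.085,0,0,0.053,-0.118,0,0,0.068,-0.151,0,0,0.083,-0.184,0,0,0.1,-0.215,0,0,0.124,-0.246,0,0,0.15,-0.275,0,0,0.175,-0.304,0,0,0.2,-0.333,0,0,0.225,-0.362,0,0,0.25,-0.391,0,0,0.274,-0.42,0,0,0.295,-0.446,0,0,0.311,-0.466,0,0,0.321,-0.48,0,0,0.3245,-0.486,0,0,0.3245,-0.486,0,0,0.3245,-0.486,0,0]

```text
t: 20.35
position: [0.5675, 0.2508, 0.1966]
tcp_rot: [3.141, 0.002, 0.288]
contact_force: [0.0, -0.0, -1.5]
gripper_width: 0.0121
```

Run:
```python
from h import *
im=plant.capture("scene")[:,:,::-1]
cv2.imwrite("pics/s5.png",cv2.resize(im[100:250,130:330],None,fx=4,fy=3.9,interpolation=cv2.INTER_CUBIC))
im=plant.capture("top")[:,:,::-1]
cv2.imwrite("pics/t5.png",cv2.resize(im[120:250,130:290],None,fx=4.5,fy=4.5,interpolation=cv2.INTER_CUBIC))
delta([(.5685,.2517,.0764,16.5)])
```

```text
t 20.45 p [0.5678 0.2507 0.1971] rot [1.7997e+02 4.0000e-02 1.6450e+01] F [-0.4 -0.3 -1.1] w 0.0122
(0.5685, 0.2517, 0.0764, 16.5) -> [ 0.0009 -0.0008  0.1207] yaw units -0.009
```

View pics/s5.png

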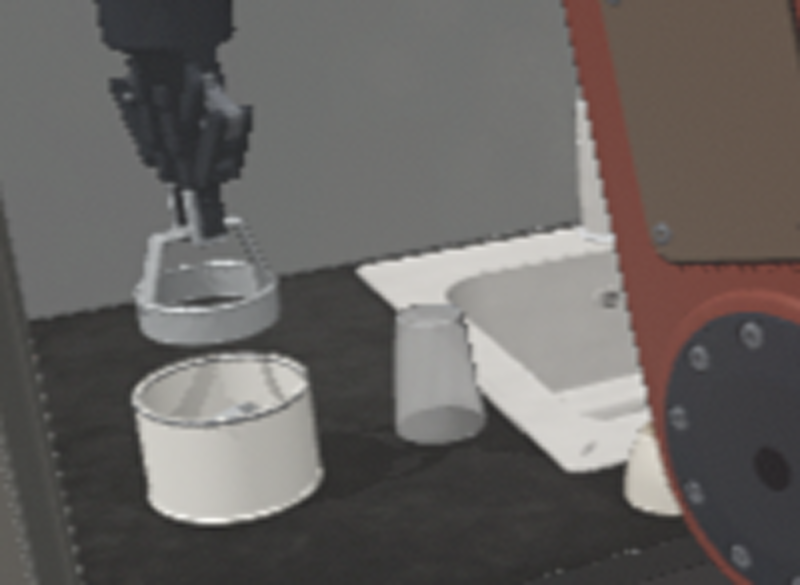

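View pics/t5.png

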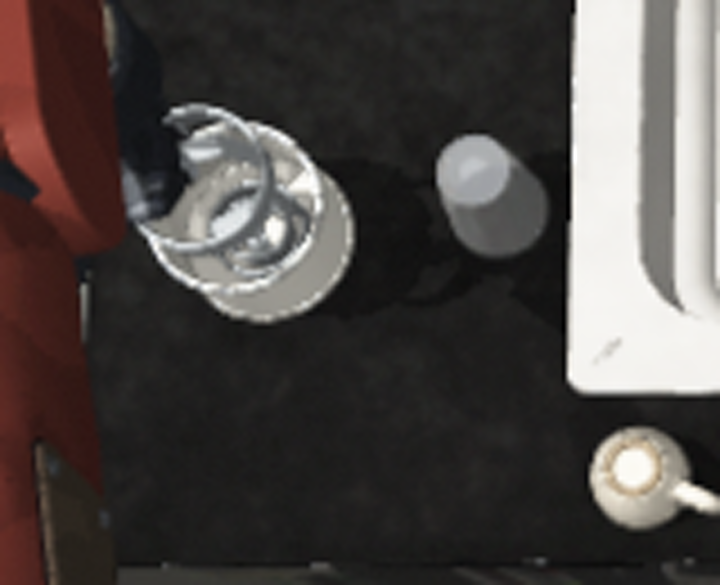

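Run:
```python
from h import *
uv=np.array([(272,180),(200,252),(195,103),(262,222),(255,130),(238,243),(160,235)])/4.5+[130,120]
P=ray("top",uv,.1477)[:,:2]
f=least_squares(lambda q:np.linalg.norm(P-q[:2],axis=1)-.0415,P.mean(0));print(f.x,f.fun)
```

```text
[0.56278187 0.24432117] [-0.00204009  0.00184193  0.00504672  0.00202583 -0.0009772   0.00253224
 -0.00112692]
```

Run:
```python
from h import *
im=plant.capture("top")[:,:,::-1].copy()
cv2.imwrite("pics/t5r.png",im)
x=cv2.resize(im[135:195,150:215],None,fx=9,fy=9,interpolation=cv2.INTER_CUBIC)
a=np.linspace(0,2*np.pi,120)
for c,z,r,col in [((.569,.2519),.1477,.042,(0,0,255)),((.569,.2529),.074,.054,(0,255,0))]:
    q=proj("top",np.c_[c[0]+r*np.cos(a),c[1]+r*np.sin(a),0*a+z])
    for u,v in q: cv2.circle(x,(int((u-150+.5)*9),int((v-135+.5)*9)),1,col,-1)
cv2.imwrite("pics/t5z.png",x)
```

View pics/t5z.png

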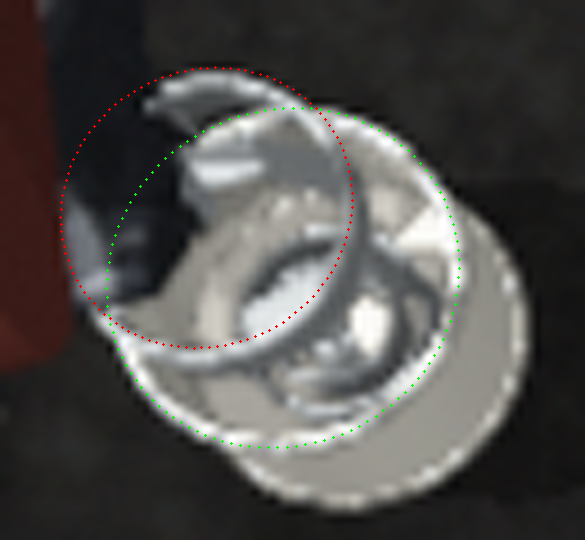

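The ring and tin rim sit where expected, within about 1 px (ring around (210,210), rim (285,277)). I lower it.

Emit:
servo_tool:
  rows: [0.0015,-0.001,0.015,0,0.0015,-0.001,0.035,0,0.0015,-0.001,0.052,0,0.0015,-0.001,0.066,0,0.0015,-0.001,0.08,0,0.0015,-0.001,0.094,0,0.0015,-0.001,0.105,0,0.0015,-0.001,0.112,0,0.0015,-0.001,0.115,0,0.0015,-0.001,0.117,0,0.0015,-0.001,0.117,0,0.0015,-0.001,0.117,0]

```text
t: 21.7
position: [0.5699, 0.2535, 0.0811]
tcp_rot: [-3.142, -0.001, 0.288]
contact_force: [-1.0, -0.5, -2.1]
gripper_width: 0.0124
```

Emit:
servo_tool:
  rows: [0,0,0.001,0,0,0,0.002,0,0,0,0.003,0,0,0,0.004,0,0,0,0.005,0,0,0,0.005,0]

```text
t: 22.3
position: [0.5702, 0.2536, 0.0764]
tcp_rot: [-3.142, -0.002, 0.288]
contact_force: [0.4, 0.9, 3.1]
gripper_width: 0.0123
```

Emit:
servo_tool:
  rows: [0,0,0,0,0,0,0,0,0,0,0,0,0,0,0,0]
  jaw: 0.032

```text
t: 22.7
position: [0.569, 0.2532, 0.0749]
tcp_rot: [3.142, 0.001, 0.288]
contact_force: [-0.4, 0.4, 0.1]
gripper_width: 0.0321
```

Emit:
servo_tool:
  rows: [0,0,-0.01,0,0,0,-0.03,0,0,0,-0.06,0,0,0,-0.09,0,0,0,-0.115,0,0,0,-0.12,0,0,0,-0.12,0]

```text
t: 23.4
position: [0.5702, 0.2536, 0.197]
tcp_rot: [-3.142, -0.003, 0.288]
contact_force: [-0.2, 0.8, -0.2]
gripper_width: 0.032
```

Run:
```python
from h import *
im=cv2.imread("pics/t4r.png")
hsv=cv2.cvtColor(im,cv2.COLOR_BGR2HSV)
m=cv2.inRange(hsv,(10,90,100),(30,255,255))[205:240,315:350]
v,u=np.nonzero(m);print(len(u),u.mean()+315,v.mean()+205)
print("knob centroid@.037",ray("top",[u.mean()+315,v.mean()+205],.035))
g=cv2.cvtColor(im,cv2.COLOR_BGR2GRAY);
im=cv2.imread("pics/top0.png");g=cv2.cvtColor(im,cv2.COLOR_BGR2GRAY)
# lid disc centroid, from the initial picture, cut off from the sink
mm=(g>150).astype(np.uint8); mm[:208]=0; mm=mm[206:252,306:362]
v,u=np.nonzero(mm);c=cv2.minEnclosingCircle(np.c_[u,v].astype(np.float32));print(c[0][0]+306,c[0][1]+206,c[1],ray("top",[c[0][0]+306,c[0][1]+206],.009))
delta([(.47,.05,.18,-20),(.406,-.167,.12,-20),(.406,-.167,.045,-20)])
```

```text
47 333.3404255319149 224.72340425531914
knob centroid@.037 [[ 0.40612318 -0.16679307  0.035     ]]
332.9953269958496 225.67757034301758 19.08258819580078 [[ 0.40701951 -0.16662754  0.009     ]]
t 23.4 p [0.5702 0.2536 0.197 ] rot [-179.99   -0.19   16.51] F [-0.2  0.8 -0.2] w 0.032
(0.47, 0.05, 0.18, -20) -> [-0.1539  0.1667  0.017 ] yaw units 6.085
(0.406, -0.167, 0.12, -20) -> [-0.2769  0.3566  0.077 ] yaw units 6.085
(0.406, -0.167, 0.045, -20) -> [-0.2769  0.3566  0.152 ] yaw units 6.085
```

Emit:
servo_tool:
  rows: [-0.154,0.167,0.017,0,-0.154,0.167,0.017,0,-0.154,0.167,0.017,0,-0.154,0.167,0.017,0,-0.154,0.167,0.017,0,-0.277,0.357,0.077,0,-0.277,0.357,0.077,0,-0.277,0.357,0.077,0,-0.277,0.357,0.077,0,-0.277,0.357,0.077,0,-0.277,0.357,0.077,0,-0.277,0.357,0.077,0,-0.277,0.357,0.077,0]
  jaw: 0.045

```text
t: 24.7
position: [0.4048, -0.1666, 0.1176]
tcp_rot: [-3.14, 0.001, 0.289]
contact_force: [0.1, 0.0, 1.3]
gripper_width: 0.0449
```

Run:
```python
from h import *
im=plant.capture("top")[:,:,::-1].copy()
cv2.imwrite("pics/t6r.png",im)
cv2.imwrite("pics/t6.png",cv2.resize(im[135:195,150:215],None,fx=9,fy=9,interpolation=cv2.INTER_CUBIC))
g=cv2.cvtColor(im,cv2.COLOR_BGR2GRAY)
print("tin",circ(g,(155,140,215,196),.074,.054,90))
im=plant.capture("scene")[:,:,::-1].copy()
cv2.imwrite("pics/s6.png",cv2.resize(im[160:260,140:360],None,fx=3.6,fy=3.6,interpolation=cv2.INTER_CUBIC))
delta([(.4065,-.167,.04,16.5)])
```

```text
tin (array([0.56929735, 0.25287716]), np.float64(0.000536553399287527))
t 24.8 p [ 0.4054 -0.1665  0.1182] rot [-179.97    0.     16.62] F [0.8 0.7 0.3] w 0.0453
(0.4065, -0.167, 0.04, 16.5) -> [0.0009 0.0008 0.0782] yaw units 0.02
```

View pics/t6.png

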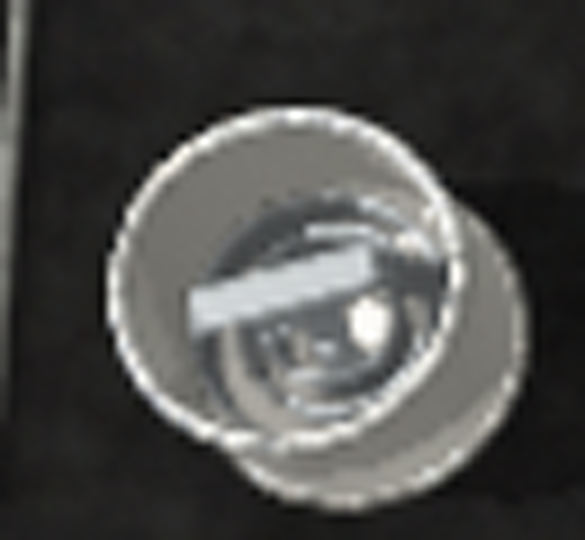

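View pics/s6.png

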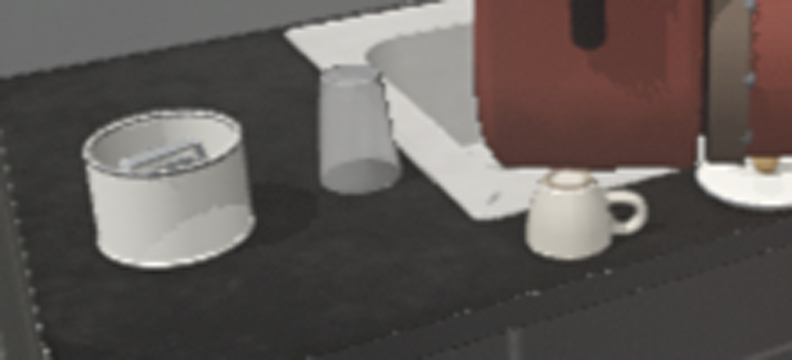

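All three are nested, with the large strap below the rim (crop (285,285)), and the tin hasn't moved. Next I take the lid.

Emit:
servo_tool:
  rows: [0.001,0.0005,0.025,0,0.001,0.0005,0.05,0,0.001,0.0005,0.068,0,0.001,0.0005,0.076,0,0.001,0.0005,0.078,0,0.001,0.0005,0.078,0]

```text
t: 25.4
position: [0.4069, -0.1677, 0.0407]
tcp_rot: [3.141, -0.0, 0.289]
contact_force: [-0.5, -0.0, -0.1]
gripper_width: 0.0452
```

Emit:
servo_tool:
  rows: [0,0,0,0,0,0,0,0,0,0,0,0,0,0,0,0,0,0,0,0,0,0,0,0]
  jaw: 0.0

```text
t: 26.0
position: [0.4076, -0.1684, 0.0417]
tcp_rot: [3.14, -0.002, 0.288]
contact_force: [0.0, 1.1, 7.4]
gripper_width: 0.0209
```

Emit:
servo_tool:
  rows: [0,0,-0.004,0,0,0,-0.012,0,0,0,-0.03,0,0,0,-0.055,0,0,0,-0.08,0,0,0,-0.1,0,0,0,-0.12,0,0,0,-0.13,0,0,0,-0.13,0]

```text
t: 26.9
position: [0.4071, -0.1685, 0.1719]
tcp_rot: [3.139, -0.002, 0.288]
contact_force: [0.5, -0.6, -2.0]
gripper_width: 0.0215
```

Run:
```python
from h import *
im=plant.capture("top")[:,:,::-1].copy()
cv2.imwrite("pics/t7.png",cv2.resize(im[135:255,150:410],None,fx=3,fy=3,interpolation=cv2.INTER_CUBIC))
delta([(.44,.03,.17,16.5),(.5693,.2529,.17,16.5),(.5693,.2529,.108,16.5)])
```

```text
t 26.95 p [ 0.4063 -0.168   0.1706] rot [ 1.7995e+02 -3.0000e-02  1.6510e+01] F [-0.3 -0.8 -2. ] w 0.0216
(0.44, 0.03, 0.17, 16.5) -> [ 0.0886 -0.1803  0.0006] yaw units 0.001
(0.5693, 0.2529, 0.17, 16.5) -> [ 0.2759 -0.3573  0.0006] yaw units 0.001
(0.5693, 0.2529, 0.108, 16.5) -> [ 0.2759 -0.3573  0.0626] yaw units 0.001
```

View pics/t7.png

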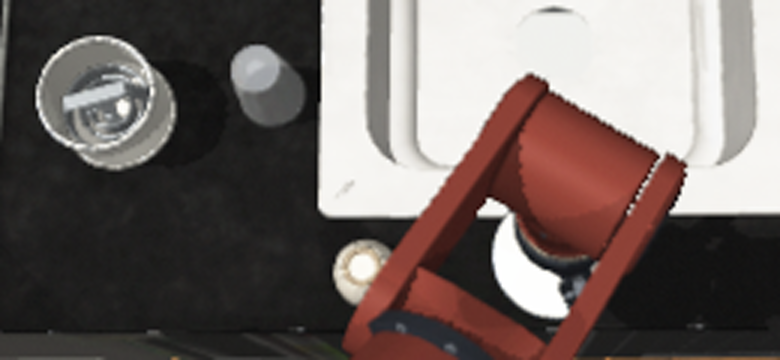

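The lid (crop (540,265)) is lifted with the arm above it. I carry it over the tin.

Emit:
servo_tool:
  rows: [0.01,-0.02,0,0,0.022,-0.045,0,0,0.037,-0.075,0,0,0.053,-0.106,0,0,0.07,-0.137,0,0,0.09,-0.165,0,0,0.112,-0.19,0,0,0.136,-0.215,0,0,0.16,-0.24,0,0,0.184,-0.264,0,0,0.208,-0.288,0,0,0.231,-0.311,0,0,0.252,-0.332,0,0,0.267,-0.347,0,0,0.274,-0.354,0,0,0.276,-0.3565,0,0,0.276,-0.3565,0,0,0.276,-0.3565,0,0]

```text
t: 28.75
position: [0.5689, 0.2513, 0.1697]
tcp_rot: [3.141, 0.002, 0.288]
contact_force: [0.1, -0.1, -2.5]
gripper_width: 0.0213
```

Run:
```python
from h import *
im=plant.capture("scene")[:,:,::-1]
cv2.imwrite("pics/s8.png",cv2.resize(im[120:250,130:330],None,fx=4,fy=4,interpolation=cv2.INTER_CUBIC))
delta([(.5695,.252,.1097,16.5)])
```

```text
t 28.8 p [0.569  0.2513 0.1699] rot [1.7998e+02 7.0000e-02 1.6460e+01] F [-0.5 -0.6 -2.7] w 0.0212
(0.5695, 0.252, 0.1097, 16.5) -> [ 0.0007 -0.0005  0.0602] yaw units -0.006
```

View pics/s8.png

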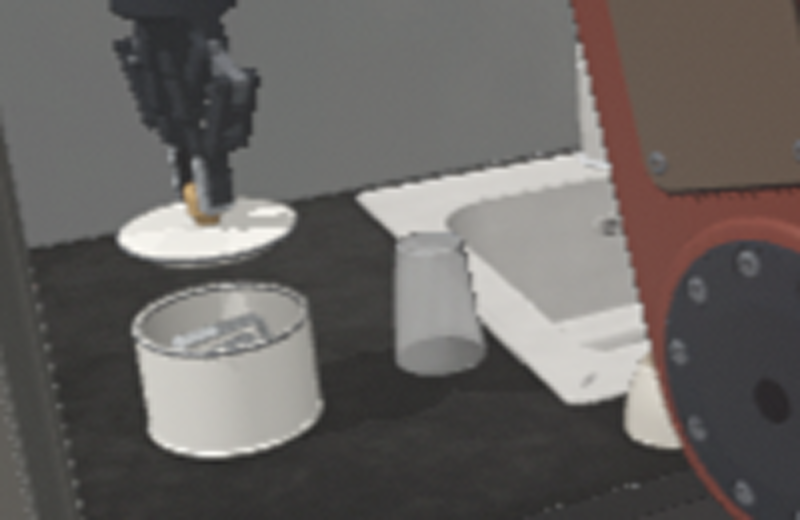

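The lid hangs level above the tin (lid (208,230), rim (222,320)). I lower it to just above the rim and look.

Emit:
servo_tool:
  rows: [0.0007,-0.0005,0.01,0,0.0007,-0.0005,0.022,0,0.0007,-0.0005,0.034,0,0.0007,-0.0005,0.043,0,0.0007,-0.0005,0.048,0,0.0007,-0.0005,0.051,0,0.0007,-0.0005,0.051,0,0.0007,-0.0005,0.051,0]

```text
t: 29.6
position: [0.5705, 0.2532, 0.1197]
tcp_rot: [-3.142, -0.001, 0.288]
contact_force: [0.0, -1.4, -1.0]
gripper_width: 0.0215
```

Run:
```python
from h import *
im=plant.capture("scene")[:,:,::-1]
cv2.imwrite("pics/s9.png",cv2.resize(im[160:240,150:230],None,fx=7,fy=7,interpolation=cv2.INTER_CUBIC))
im=plant.capture("top")[:,:,::-1]
cv2.imwrite("pics/t9.png",cv2.resize(im[130:200,140:230],None,fx=8,fy=8,interpolation=cv2.INTER_CUBIC))
delta([(.5695,.252,.1097,16.5)])
```

```text
t 29.7 p [0.5707 0.2532 0.1201] rot [-1.800e+02 -8.000e-02  1.651e+01] F [-0.4  0.8 -1.4] w 0.0214
(0.5695, 0.252, 0.1097, 16.5) -> [-0.0015  0.0008  0.0104] yaw units 0.002
```

View pics/s9.png

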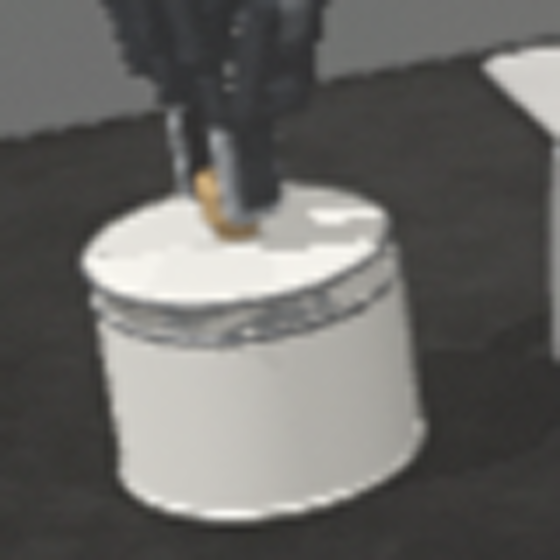

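View pics/t9.png

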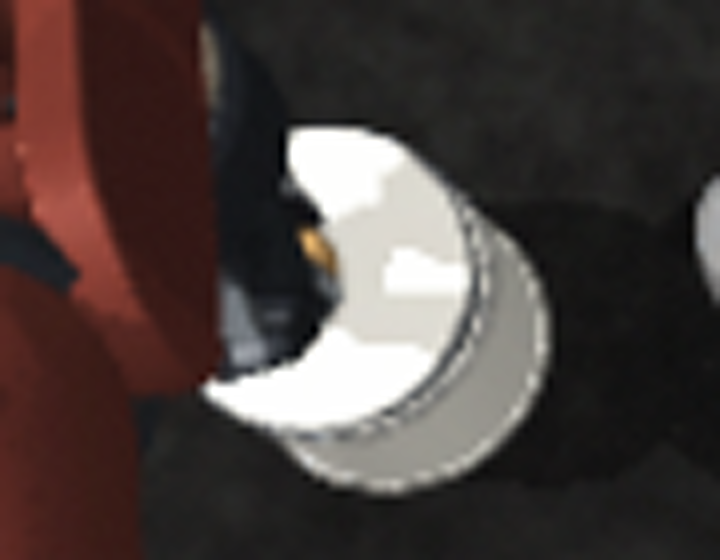

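The lid is about 1.5 mm left of the tin's axis in the scene view (lid centre px 235, rim 245, lean accounts for about 4). That agrees with the measured pose, so I correct by that and lower.

Emit:
servo_tool:
  rows: [-0.0015,0.001,0.001,0,-0.0015,0.001,0.003,0,-0.0015,0.001,0.005,0,-0.0015,0.001,0.007,0,-0.0015,0.001,0.0085,0,-0.0015,0.001,0.0095,0,-0.0015,0.001,0.0095,0]

```text
t: 30.4
position: [0.5694, 0.2517, 0.1099]
tcp_rot: [3.141, -0.001, 0.288]
contact_force: [1.2, -0.3, -1.1]
gripper_width: 0.0214
```

Run:
```python
from h import *
delta([(.5695,.252,.1097,16.5)])
```

```text
t 30.4 p [0.5694 0.2517 0.1099] rot [ 1.7999e+02 -6.0000e-02  1.6510e+01] F [ 1.2 -0.3 -1.1] w 0.0214
(0.5695, 0.252, 0.1097, 16.5) -> [ 0.0002 -0.0003  0.0002] yaw units 0.002
```

Emit:
servo_tool:
  rows: [0,0,0.0005,0,0,0,0.001,0,0,0,0.002,0,0,0,0.0025,0,0,0,0.0025,0]

```text
t: 30.9
position: [0.5694, 0.2517, 0.1097]
tcp_rot: [3.141, -0.0, 0.288]
contact_force: [-3.6, -1.9, 10.1]
gripper_width: 0.0211
```

Run:
```python
from h import *
im=plant.capture("scene")[:,:,::-1]
cv2.imwrite("pics/s10.png",cv2.resize(im[160:240,150:230],None,fx=7,fy=7,interpolation=cv2.INTER_CUBIC))
delta([(.5695,.252,.1097,16.5)])
```

```text
t 30.95 p [0.5695 0.2517 0.1097] rot [ 1.7998e+02 -3.0000e-02  1.6520e+01] F [-4.  -1.7  9.6] w 0.0215
(0.5695, 0.252, 0.1097, 16.5) -> [ 0.0001 -0.0003  0.    ] yaw units 0.004
```

View pics/s10.png

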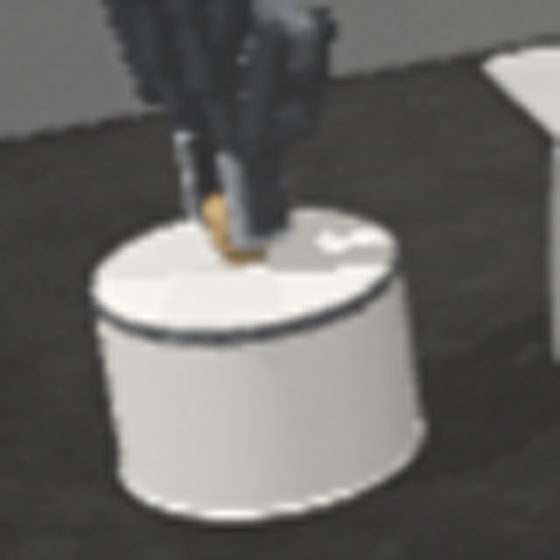

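Contact comes at the seated height, with an even dark line all round (row about 335). I release.

Emit:
servo_tool:
  rows: [0,0,0,0,0,0,0,0,0,0,0,0,0,0,0,0,0,0,0,0]
  jaw: 0.045

```text
t: 31.45
position: [0.5688, 0.2516, 0.1069]
tcp_rot: [-3.142, 0.001, 0.288]
contact_force: [-0.6, 0.7, -0.1]
gripper_width: 0.0452
```

Emit:
servo_tool:
  rows: [0,0,-0.01,0,0,0,-0.03,0,0,0,-0.06,0,0,0,-0.09,0,0,0,-0.1,0,-0.1,0.1,-0.1,0,-0.1,0.1,-0.1,0,-0.2,0.2,-0.1,0,-0.2,0.2,-0.1,0,-0.2,0.2,-0.1,0,-0.2,0.2,-0.1,0,-0.2,0.2,-0.1,0,-0.2,0.2,-0.1,0]

```text
t: 32.75
position: [0.4339, 0.0027, 0.2072]
tcp_rot: [-3.141, -0.001, 0.286]
contact_force: [-0.4, -0.2, 0.1]
gripper_width: 0.0449
```

Run:
```python
from h import *
a=plant.capture("scene")[:,:,::-1]
cv2.imwrite("pics/s11.png",cv2.resize(a[160:250,150:330],None,fx=4.4,fy=4.4,interpolation=cv2.INTER_CUBIC))
b=plant.capture("top")[:,:,::-1]
cv2.imwrite("pics/t11.png",cv2.resize(b[120:250,140:470],None,fx=2.4,fy=2.4,interpolation=cv2.INTER_CUBIC))
g=cv2.cvtColor(b.copy(),cv2.COLOR_BGR2GRAY)
print("lid edge as circle z=.078",circ(g,(155,135,215,196),.078,.054,130))
delta([])
```

```text
lid edge as circle z=.078 (array([0.56643687, 0.25179958]), np.float64(0.0003560109769068096))
t 32.85 p [0.4345 0.0036 0.2073] rot [-1.7998e+02 -3.0000e-02  1.6540e+01] F [ 0.4 -0.1  0.4] w 0.0452
```

View pics/s11.png

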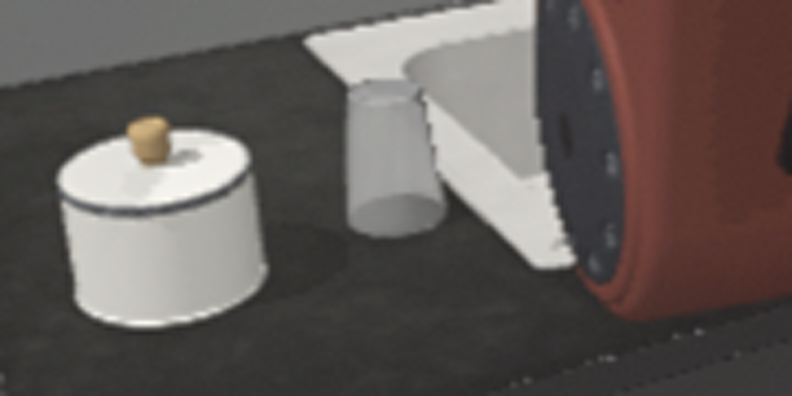

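View pics/t11.png

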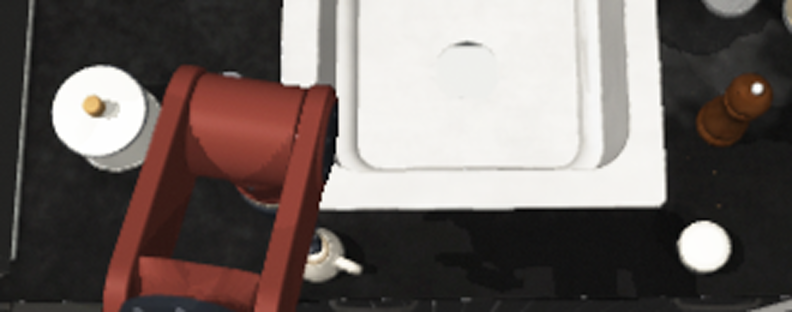

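The lid sits down with an even dark edge (crop (155,205)) and the knob is free. The mug, glass, timer (705,247) and mill (735,105) are where they stood, and nothing touches the robot. I hand in.

Run:
```python
from plant import *
print(finish_job())
```

```text
the job is handed in; nothing more can be done
None
```

The three cutters are nested in the tin, smallest first, then the middle one, then the largest. The lid is on, and I handed the job in at about 33 s of the 99 s allowed. Each piece was lowered until light contact (forces of 3–10 N) at the height expected for a seated piece, and only then released.

**Last checks:**
- **Lid:** in the scene view it sits down with an even dark edge along the visible side. It touched at the expected seated height, TCP z = 0.1097 m.
- **Tin:** its rim centre read (0.569, 0.253) before and after each cutter went in, so it did not move. After the lid went on I checked it only by eye.
- **Bystanders:** the mug, glass, timer and mill look to be where they started, by eye in the last pictures. The glass shows only in the scene view, because the arm hid it from the top camera.

**One disagreement:** the circle fitted to the lid's white top came out about 3 mm nearer the robot than the tin's centre. The plug allows at most about 2.5 mm of play. I put this down to the lid's dark edge being left out of the fit and did not check it further, since the seating height and the scene view both showed it seated.

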